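# Swipe the washer's touch bar round the dial

## Robot

A 6-joint arm with a two-finger parallel gripper is mounted at the origin on the work surface. World frame = base frame: x ahead of the robot, y to its left, z up, the work surface at z = 0. Lengths are in m, angles in degrees, forces in N, time in s.
With the tool pointing down it reaches from about 0.4 to 0.825 m from the base axis. Payload 7 kg.
Tool frame: the origin (TCP) lies between the finger pads, 19 mm behind the fingertips; this is the grasp point; z points along the fingers, y is the direction in which the jaws open and shut (so a half turn about z gives the same grasp; the last joint's range is limited). The gripper opens to 88 mm and grips with 3 to 60 N. Pads are 19 mm wide; open, the fingers measure 130 mm over their backs; the gripper's body (78 mm by 193 mm) begins 47 mm behind the grasp point.
Start: joints at [86.465, 20.546, 0.682, 0, -70.136, -16.507], TCP at [0.231, 0.634, 0.245] pointing down, gripper open.
Joint ranges: [-176.03, 176.03], [-82.01, 121.73], [-58.28, 71.71], [-173.87, 95.51], [-174.79, -0.11], [-173.66, 173.66]. Speed limits (degrees/s): [136.94, 136.94, 172.46, 180, 180, 180].

## Interface

Orientations are given as [roll, pitch, yaw] about the fixed x, y, z axes, in that order (R = Rz(yaw) Ry(pitch) Rx(roll)).
In Python, from plant import r, optics gives the robot as it stands. The module is installed in compiled form; this text tells all that it offers.
- The arm moves only by the tool step_arm, never from a script. Its argument "increments" is a list of rows, each an object of numbers: "tx", "ty", "tz": the shift along the world's x, y, z in mm; "ax", "ay", "az": the turn, a rotation vector about the world's x, y, z in degrees; "claw": the gripper command: -1 is shut, 1 is fully open, values between are in proportion. In form: [{"tx": .., "ty": .., "tz": .., "ax": .., "ay": .., "az": .., "claw": ..}, ...]. A call has 1 to 12 rows; each row shifts and turns the commanded pose from where the row before left it; what a row does not reach is not made up. A row lasts 1/10 s, in which the tool goes at most 50 mm and 8.59 degrees, less where a joint would pass 70% of its speed; a pose out of reach is approached as far as the arm can. A call with a gripper value outside its range is refused whole. The fingers move at their own pace and stop on an object; "newtons" is the grip in N (left out, the last holds). Time passes only in rows, so rows that do not move let the fingers close. It gives the time, the measured TCP pose, the force and the opening at its end, in the units of the state.
- r.get_state(): the state, without advancing time (a new reading comes with each control period).
- optics.capture(name): name is "scene" or "side" or "wrist"; returns a dict with "image" (400x640x3 uint8, blue, green, red), "depth" (400x640 float32, m along the optical axis (not along the pixel's ray), 0 where there is no reading), "fx", "fy", "cx", "cy" (pixels), "R" (3x3) and "t" (3): a world point X has camera coordinates R X + t. Camera axes: x right, y down, z forward; pixel columns grow to the right and rows downward; lengths in m; the calibration is good to about 2 mm. The wrist camera is an equidistant fisheye: a pixel r from the principal point sees the ray r / f radians off the axis. A picture is of the moment at which its call begins.
- r.close_job(): hands the job in, once; it reports no verdict.
The state is a dict: "time_s": time; "joints": joint angles; "qd": joint speeds; "joint_torque": joint torques, N m; "tcp_pos": TCP position; "eef_rot": TCP orientation; "contact_force": force on the tool from outside, world axes, zero at the start; "moment": the same for the moment, N m; "gripper_width": finger opening in m.
Only numpy, scipy, OpenCV 4.12 (cv2) and the standard library are available. Lean on these libraries where they do the work, as an engineer would, in place of code of your own. Each camera call takes 0.05 s, during which the arm holds its last target. There are 200 camera calls.

## Task

On the washing machine's control fascia a springy touch bar runs straight and then curves half way round the dial: set the fingertips down on its square straight end and swipe along the whole bar in one light stroke to the round pad, following the curve, without lifting off on the way and without ever pressing the bar down to its stop. Finish with the fingertips still resting lightly on the round pad, holding the bar slightly pressed; the program ends while touching it. Grip and lift nothing, and leave the dial, and the dosing cup and spare knob standing on the fascia, as they are.

Things in the scene. Friction and masses are not known exactly. Their poses are not given: they have to be found in the camera images.
- fascia: washing machine control fascia, a dark steel slab 190 x 400 x 35 mm (its x, y, z) fixed face up on the counter; origin: centre of its underside, z up. The dial's axis is at x 0, y +90 mm. The raised touch bar runs straight along y at x -70 mm, from its square end at y -110 to y +90, then in a half circle of radius 70 mm (centreline) about the dial, by way of +y, to a round pad at x +70, y +90
- mark0 (a point): point on the top face of the touch bar, at the middle of the straight run's square end, 10 mm in from the end face (fascia frame x -70, y -100 mm); moves down with the bar; axes as the fascia's
- mark1 (a point): point on the top face of the touch bar, on the straight run, 60 mm further (fascia frame x -70, y -40 mm); moves down with the bar; axes as the fascia's
- mark2 (a point): point on the top face of the touch bar, on the straight run, another 60 mm further (fascia frame x -70, y 20 mm); moves down with the bar; axes as the fascia's
- mark3 (a point): point on the top face of the touch bar, where the straight run meets the half circle, another 70 mm further (fascia frame x -70, y 90 mm); moves down with the bar; axes as the fascia's
- mark4 (a point): point on the top face of the touch bar, on the half circle, 45 degrees along (fascia frame x -49.5, y 139.5 mm); moves down with the bar; axes as the fascia's
- mark5 (a point): point on the top face of the touch bar, half way round the half circle (90 degrees) (fascia frame x 0, y 160 mm); moves down with the bar; axes as the fascia's
- mark6 (a point): point on the top face of the touch bar, on the half circle, 135 degrees along (fascia frame x 49.5, y 139.5 mm); moves down with the bar; axes as the fascia's
- mark7 (a point): point on the top face of the touch bar, centre of the round pad at the end of the half circle (180 degrees) (fascia frame x 70, y 90 mm); moves down with the bar; axes as the fascia's
- bar (a joint): the touch bar: one rigid aluminium piece 20 mm wide, flat top 10 mm above the fascia (45 mm above the counter), dark cross lines at mark0 to mark6, end pad 36 mm across. Value: how far it is pressed down, m: 0 at rest, 0.007 at its stop. It sinks level; spring: moves from about 0.5 N, then 0.7 N per mm, 5.5 N at the stop
- dial_rim (a point): point on the upper part of the bar-grip dial, 18 mm from its axis; the dial is 44 mm across on a flat base 68 mm across, and stands 44 mm above the fascia, and turns easily
- cup: clear dosing cup 52 mm across, 45 mm tall, standing on the fascia; origin: centre of its underside; bystander
- spare_knob: loose aluminium spare knob 44 mm across, 24 mm tall, lying on the fascia; origin: centre of its underside; bystander

How it is judged (in metres and radians):
On the way, in this order (a step that is already met when the one before it is completed fails the run):
1. the fingertips press lightly on the bar at the square straight end (horizontal distance between the grasp point and mark0 below 0.015 m and value of joint bar above 0.0003 m and contact force between the fingers and bar above 0.3 N), for 0.05 s.
2. the fingertips press lightly on the bar at the second mark (horizontal distance between the grasp point and mark1 below 0.015 m and value of joint bar above 0.0003 m and contact force between the fingers and bar above 0.3 N), for 0.05 s.
3. the fingertips press lightly on the bar at the third mark (horizontal distance between the grasp point and mark2 below 0.015 m and value of joint bar above 0.0003 m and contact force between the fingers and bar above 0.3 N), for 0.05 s.
4. the fingertips press lightly on the bar at the start of the curve (horizontal distance between the grasp point and mark3 below 0.015 m and value of joint bar above 0.0003 m and contact force between the fingers and bar above 0.3 N), for 0.05 s.
5. the fingertips press lightly on the bar at the first mark of the curve (horizontal distance between the grasp point and mark4 below 0.015 m and value of joint bar above 0.0003 m and contact force between the fingers and bar above 0.3 N), for 0.05 s.
6. the fingertips press lightly on the bar at the middle of the curve (horizontal distance between the grasp point and mark5 below 0.015 m and value of joint bar above 0.0003 m and contact force between the fingers and bar above 0.3 N), for 0.05 s.
7. the fingertips press lightly on the bar at the last mark of the curve (horizontal distance between the grasp point and mark6 below 0.015 m and value of joint bar above 0.0003 m and contact force between the fingers and bar above 0.3 N), for 0.05 s.
At the end, for the whole second after the job is handed in: The fingertips rest on the round pad (TCP within 15 mm of its centre, seen from above), the bar pressed 0.3 to 6.6 mm with more than 0.3 N; the dial's rim has moved less than 5 mm and the cup and the spare knob less than 20 mm (horizontal distance between the grasp point and mark7 below 0.015 m and value of joint bar between 0.0003 and 0.0066 m and contact force between the fingers and bar above 0.3 N and distance of each of cup, spare_knob from where it was at the start of the episode below 0.02 m and distance of dial_rim from where it was at the start of the episode below 0.005 m); the arm keeps its last pose, push and grip.
It fails at once if the bar is pressed down to its stop (more than 6.6 mm) or with more than 12 N (value of joint bar above 0.0066 m or contact force between the fingers and bar above 12 N).
It fails at once if the fingertips are off the bar while less than about 12 mm above one of its marks between the two ends (TCP within 10 mm of the mark from above and under 31 mm over the bar's top, bar not pressed) ((horizontal distance between the grasp point and mark1 below 0.01 m or horizontal distance between the grasp point and mark2 below 0.01 m or horizontal distance between the grasp point and mark3 below 0.01 m or horizontal distance between the grasp point and mark4 below 0.01 m or horizontal distance between the grasp point and mark5 below 0.01 m or horizontal distance between the grasp point and mark6 below 0.01 m) and z of the grasp point in the frame of mark3 below 0.031 m and value of joint bar below 0.0001 m).
It fails at once if the dial is turned (distance of dial_rim from where it was at the start of the episode above 0.005 m).
It fails at once if the cup or the spare knob is lifted, carried or pushed more than 20 mm (distance of any of cup, spare_knob from where it was at the start of the episode above 0.02 m).
It also fails if it takes over 51 s, if anything falls off the work surface, if the arm or the gripper's body presses on something with over 40 N, if the wrist force passes 120 N, or if a joint passes its speed limit or range.

## Working session

There is one attempt and no reset: what is moved stays moved. The work goes in short steps, Python scripts to look and compute and a tool call to move; the robot and the scene stay as the last step left them, time stands still between calls to the robot, and variables do not carry over. Pictures are saved under pics/ and viewed, about 8 in all and at most 12, crops included, and the job is handed in when it is done.

Besides the shell and the picture viewer there is one more tool, called in YAML: its name, and indented under it one key for each argument. step_arm: Moves the arm, as the interface text tells. Its arguments: {"type":"object","properties":{"increments":{"type":"array","items":{"type":"object","properties":{"tx":{"type":"number"},"ty":{"type":"number"},"tz":{"type":"number"},"ax":{"type":"number"},"ay":{"type":"number"},"az":{"type":"number"},"claw":{"type":"number"}}}},"newtons":{"type":"number"}},"required":["increments"]}

```bash
mkdir -p pics; python3 - <<'E'
from plant import r, optics
import cv2, numpy as np
print(r.get_state())
for n in ("scene","side","wrist"):
    c=optics.capture(n); cv2.imwrite(f"pics/{n}0.png",c["image"]); np.savez(f"{n}0.npz",**c)
    print(n,c["fx"],c["cx"],c["cy"],c["R"].round(3).tolist(),c["t"].round(3), (-c["R"].T@c["t"]).round(3))
E
```

```text
{'time_s': 0.0, 'joints': array([ 8.64677203e+01,  2.05924955e+01,  6.33210516e-01, -1.85363136e-02,
       -7.01364350e+01, -1.65064943e+01]), 'qd': array([ 0.05877503,  0.00869929, -0.05620271, -0.02342995, -0.01389271,
        0.10043641]), 'joint_torque': array([ 2.01142997e-03, -5.82726932e+01,  2.93052131e+01,  6.99669465e+00,
        7.07954750e-03, -1.52750772e-04]), 'tcp_pos': array([0.23117192, 0.63368806, 0.2444114 ]), 'eef_rot': array([ 1.79903274e+02, -1.04916898e-02, -2.00450780e+01]), 'contact_force': array([-0.9066304 , -0.22900396, -0.57608787]), 'moment': array([ 0.00084571, -0.01424746,  0.01230685]), 'gripper_width': 0.08766121220868309}
scene 409.0760969540118 317.6692393956635 192.88904180775796 [[-0.587, 0.809, -0.01], [0.678, 0.485, -0.552], [-0.442, -0.331, -0.834]] [ 0.305 -0.346  0.983] [0.849 0.247 0.631]
side 495.61104171493906 324.25942275896955 200.18051319865523 [[0.983, -0.186, -0.003], [-0.095, -0.488, -0.868], [0.16, 0.853, -0.497]] [-0.54   0.143  0.619] [ 0.445 -0.559  0.43 ]
wrist 309.70691628693146 317.677498893206 194.53387449818402 [[-0.343, -0.939, 0.002], [-0.901, 0.33, 0.281], [-0.265, 0.095, -0.96]] [ 0.674 -0.035  0.392] [0.303 0.607 0.385]
```

View pics/scene0.png

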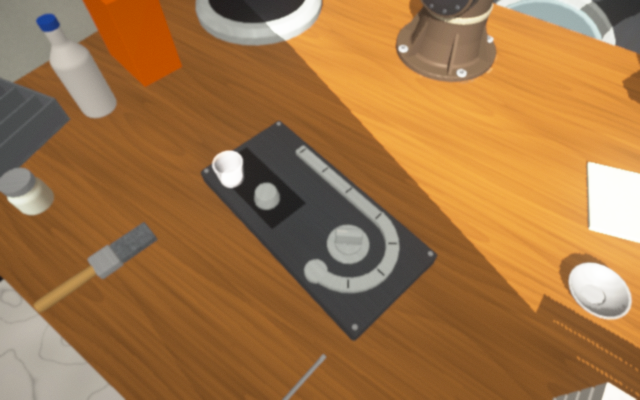

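View pics/wrist0.png

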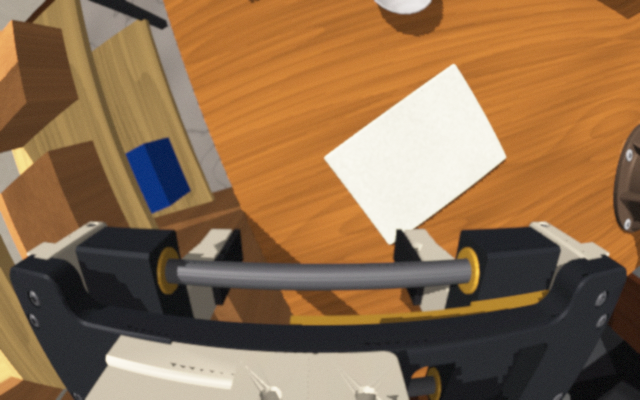

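The scene view shows the fascia (corners ≈ (280,123), (203,172), (355,333), (435,256)). The bar runs from its square end at (303,150) round to the pad at (316,270). The cup is at (229,168), the spare knob at (266,195) and the dial at (348,242). The wrist view doesn't show the fascia.

```bash
cat > h.py <<'E'
import numpy as np, cv2
def ray(c,uv,z):
    uv=np.atleast_2d(uv).astype(float)
    d=np.c_[(uv[:,0]-c["cx"])/c["fx"],(uv[:,1]-c["cy"])/c["fy"],np.ones(len(uv))]@c["R"]
    o=-c["R"].T@c["t"]; return o+d*((z-o[2])/d[:,2])[:,None]
def proj(c,X):
    p=np.atleast_2d(X)@c["R"].T+c["t"]; return np.c_[p[:,0]/p[:,2]*c["fx"]+c["cx"],p[:,1]/p[:,2]*c["fy"]+c["cy"]]
E
python3 - <<'E'
from h import *
c=dict(np.load("scene0.npz")); im=c["image"]; hsv=cv2.cvtColor(im,cv2.COLOR_BGR2HSV)
P=ray(c,[(280,123),(203,172),(355,333),(435,256)],.035); print(P.round(4)); print(np.linalg.norm(P-np.roll(P,1,0),axis=1).round(3))
poly=np.zeros(im.shape[:2],np.uint8); cv2.fillPoly(poly,[np.int32([(280,121),(201,172),(355,337),(437,256)])],255)
g=cv2.cvtColor(im,cv2.COLOR_BGR2GRAY)
m=((g>110)&(poly>0)).astype(np.uint8)
n,l,s,ce=cv2.connectedComponentsWithStats(m)
for i in range(1,n):
    if s[i,4]>3: print(i,s[i],ce[i].round(1),ray(c,ce[i],.035 if s[i,4]<60 else .045).round(4))
# scene depth check
for u,v in [(303,150),(316,270),(392,243)]:
    d=c["depth"][v,u]; X=c["R"].T@(np.array([(u-c["cx"])/c["fx"]*d,(v-c["cy"])/c["fy"]*d,d])-c["t"]); print(X.round(4))
cv2.imwrite("pics/crop.png",cv2.resize(im[110:345,190:445],None,fx=3,fy=2.5,interpolation=cv2.INTER_CUBIC))
E
```

```text
[[ 0.4416 -0.1477  0.035 ]
 [ 0.6166 -0.1861  0.035 ]
 [ 0.695   0.1938  0.035 ]
 [ 0.5211  0.2312  0.035 ]]
[0.387 0.179 0.388 0.178]
1 [277 122   3   3   8] [278.1 123.1] [[ 0.444  -0.1505  0.035 ]]
2 [ 296  145  104  148 3683] [351.5 234.9] [[0.5715 0.1059 0.045 ]]
3 [212 151  32  38 832] [229.5 169.9] [[ 0.5894 -0.1435  0.045 ]]
4 [204 169   4   4  11] [205.8 170.2] [[ 0.6107 -0.1848  0.035 ]]
5 [255 183  24  27 525] [266.1 195.9] [[ 0.5939 -0.0542  0.045 ]]
6 [ 327  224   43   40 1323] [347.7 243.8] [[0.5882 0.1097 0.045 ]]
7 [428 251   5   5  19] [429.8 253.2] [[0.5215 0.2224 0.035 ]]
8 [352 324   6   6  24] [354.5 326.6] [[0.688  0.1883 0.035 ]]
[ 0.4777 -0.0628  0.0471]
[0.6532 0.0948 0.0443]
[0.5455 0.1658 0.0439]
```

View pics/crop.png

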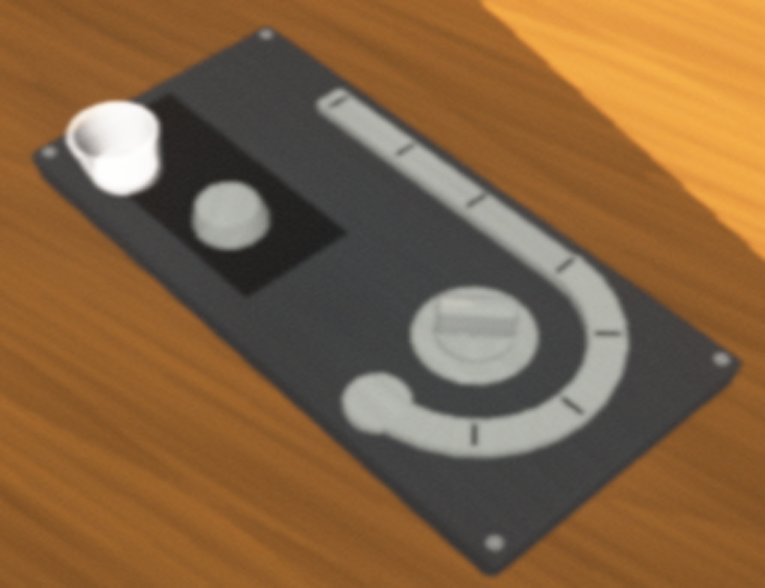

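View pics/side0.png

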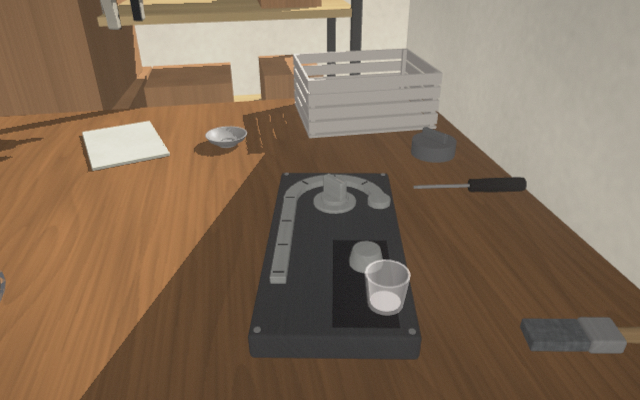

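The crop shows the bar's seven cross lines clearly: crop pixels (338,101), (405,149), (476,200), (566,264), (607,333), (572,405) and (474,434), with the pad at (377,402). The side view shows the same layout, with the straight end at (279,275) and the pad at (379,199). Next I'll fit a rigid pose to the marks in the scene view and check it against the side view.

```bash
cat >> h.py <<'E'
L=np.array([[-70,-100],[-70,-40],[-70,20],[-70,90],[-49.5,139.5],[0,160],[49.5,139.5],[70,90]])/1000
def rigid(A,B):
    a=A-A.mean(0);b=B-B.mean(0); th=np.arctan2((a[:,0]*b[:,1]-a[:,1]*b[:,0]).sum(),(a*b).sum())
    R=np.array([[np.cos(th),-np.sin(th)],[np.sin(th),np.cos(th)]]); return th,R,B.mean(0)-R@A.mean(0)
def marks(c,guess,rad):
    g=cv2.cvtColor(c["image"],cv2.COLOR_BGR2GRAY); bh=cv2.morphologyEx(g,cv2.MORPH_BLACKHAT,np.ones((7,7))).astype(float)
    out=[]
    for u,v in guess:
        w=np.zeros_like(bh); cv2.circle(w,(int(round(u)),int(round(v))),rad,1,-1); w*=np.clip(bh-25,0,None)
        yy,xx=np.indices(w.shape); out.append(((w*xx).sum()/w.sum(),(w*yy).sum()/w.sum()))
    return np.array(out)
E
python3 - <<'E'
from h import *
c=dict(np.load("scene0.npz")); s=dict(np.load("side0.npz"))
cr=np.array([(338,101),(405,149),(476,200),(566,264),(607,333),(572,405),(474,434)]); g=np.c_[190+cr[:,0]/3,110+cr[:,1]/2.5]
def fit(c,g,rad):
    m=marks(c,g,rad); W=ray(c,m,.045)[:,:2]; th,R,t=rigid(L[:7],W)
    print(m.round(1).tolist()); print(np.degrees(th),t,"res mm",((W-(L[:7]@R.T+t))*1e3).round(1).tolist()); return th,R,t
th,R,t=fit(c,g,5)
M=L@R.T+t; print(M.round(4)); print("scene pad px",proj(c,np.array([*M[7],.045])))
gs=proj(s,np.c_[M[:7],np.full(7,.045)]); print(gs.round(1).tolist())
th2,R2,t2=fit(s,gs,5); print((L@R2.T+t2).round(4))
sc=ray(c,[(278.1,123.1),(205.8,170.2),(429.8,253.2),(354.5,326.6)],.035)[:,:2]; print("screw centre",sc.mean(0), "dial",R@[0,.09]+t)
E
```

```text
[[302.0, 150.5], [324.0, 169.7], [347.6, 190.2], [377.7, 215.8], [392.0, 242.9], [380.3, 271.8], [347.6, 283.5]]
-11.443481773426479 [0.56709481 0.01932253] res mm [[-0.3, 0.1], [0.2, 0.0], [0.5, -0.0], [0.1, 0.1], [-0.3, -0.0], [-0.1, -0.0], [-0.0, -0.1]]
[[ 0.4786 -0.0648]
 [ 0.4906 -0.006 ]
 [ 0.5025  0.0528]
 [ 0.5163  0.1214]
 [ 0.5463  0.1659]
 [ 0.5988  0.1761]
 [ 0.6433  0.1462]
 [ 0.6536  0.0936]]
scene pad px [[315.28302378 269.58380205]]
[[278.1, 272.4], [282.2, 244.8], [285.8, 221.1], [289.3, 197.4], [303.8, 182.9], [333.5, 177.3], [363.3, 183.1]]
[[277.9, 271.4], [282.0, 244.0], [285.9, 220.1], [289.8, 197.0], [304.7, 182.2], [334.0, 175.0], [363.7, 182.6]]
-11.552568100417531 [0.56796896 0.02208962] res mm [[-0.7, -0.9], [-0.9, -1.1], [-0.4, -0.3], [-0.2, -1.6], [0.7, -0.8], [1.5, 5.7], [0.0, -1.1]]
[[ 0.4794 -0.0619]
 [ 0.4914 -0.0031]
 [ 0.5034  0.0557]
 [ 0.5174  0.1243]
 [ 0.5474  0.1687]
 [ 0.6     0.1788]
 [ 0.6444  0.1489]
 [ 0.6546  0.0962]]
screw centre [0.56603136 0.01881875] dial [0.58495092 0.10753341]
```

The pose is consistent: scene residuals are below 0.5 mm, and the side view agrees within about 3 mm. Now I'll move to a point above mark0 at full height, shutting the gripper on the way.

step_arm:
  increments:
    - {"claw":-1,"az":2}
    - {"tx":10,"ty":-30,"az":2,"claw":-1}
    - {"tx":12,"ty":-34,"az":2,"claw":-1}
    - {"tx":12,"ty":-34,"az":2,"claw":-1}
    - {"tx":12,"ty":-34,"claw":-1}
    - {"tx":12,"ty":-34,"claw":-1}
    - {"tx":12,"ty":-34,"claw":-1}
    - {"tx":12,"ty":-34,"claw":-1}
    - {"tx":12,"ty":-34,"claw":-1}
    - {"tx":12,"ty":-34,"claw":-1}
    - {"tx":12,"ty":-34,"claw":-1}
    - {"tx":12,"ty":-34,"claw":-1}
  newtons: 10

```text
$.increments[0]: bad value
```

step_arm:
  increments:
    - {"tx":12,"ty":-34,"claw":-1}
    - {"tx":12,"ty":-34,"claw":-1}
    - {"tx":12,"ty":-34,"claw":-1}
    - {"tx":12,"ty":-34,"claw":-1}
    - {"tx":12,"ty":-34,"claw":-1}
    - {"tx":12,"ty":-34,"claw":-1}
    - {"tx":12,"ty":-34,"claw":-1}
    - {"tx":12,"ty":-34,"claw":-1}
    - {"tx":12,"ty":-34,"claw":-1}
    - {"tx":10,"ty":-20,"claw":-1}
    - {"claw":-1}
    - {"claw":-1}

```text
$.increments[0]: bad value
```

step_arm:
  increments:
    - {"tx":0,"ty":0,"tz":0,"ax":0,"ay":0,"az":2,"claw":-1}
  newtons: 10

```text
time_s: 0.25
tcp_pos: [0.2313, 0.6339, 0.2449]
eef_rot: [179.9, -0.0, -18.0]
contact_force: [0.5, 0.0, -0.3]
gripper_width: 0.0838
```

Every row needs all its keys.

step_arm:
  increments:
    - {"tx":10,"ty":-30,"tz":0,"ax":0,"ay":0,"az":2,"claw":-1}
    - {"tx":12,"ty":-34,"tz":0,"ax":0,"ay":0,"az":2,"claw":-1}
    - {"tx":12,"ty":-34,"tz":0,"ax":0,"ay":0,"az":2,"claw":-1}
    - {"tx":12,"ty":-34,"tz":0,"ax":0,"ay":0,"az":0,"claw":-1}
    - {"tx":12,"ty":-34,"tz":0,"ax":0,"ay":0,"az":0,"claw":-1}
    - {"tx":12,"ty":-34,"tz":0,"ax":0,"ay":0,"az":0,"claw":-1}
    - {"tx":12,"ty":-34,"tz":0,"ax":0,"ay":0,"az":0,"claw":-1}
    - {"tx":12,"ty":-34,"tz":0,"ax":0,"ay":0,"az":0,"claw":-1}
    - {"tx":12,"ty":-34,"tz":0,"ax":0,"ay":0,"az":0,"claw":-1}
    - {"tx":12,"ty":-34,"tz":0,"ax":0,"ay":0,"az":0,"claw":-1}
    - {"tx":12,"ty":-34,"tz":0,"ax":0,"ay":0,"az":0,"claw":-1}
    - {"tx":0,"ty":0,"tz":0,"ax":0,"ay":0,"az":0,"claw":-1}

```text
time_s: 1.45
tcp_pos: [0.3616, 0.2608, 0.2454]
eef_rot: [180.0, 0.0, -12.2]
contact_force: [-0.1, 0.7, -0.5]
gripper_width: 0.0008
```

step_arm:
  increments:
    - {"tx":12,"ty":-32,"tz":0,"ax":0,"ay":0,"az":0,"claw":-1}
    - {"tx":12,"ty":-34,"tz":0,"ax":0,"ay":0,"az":0,"claw":-1}
    - {"tx":12,"ty":-34,"tz":0,"ax":0,"ay":0,"az":0,"claw":-1}
    - {"tx":12,"ty":-34,"tz":0,"ax":0,"ay":0,"az":0,"claw":-1}
    - {"tx":12,"ty":-34,"tz":0,"ax":0,"ay":0,"az":0,"claw":-1}
    - {"tx":12,"ty":-34,"tz":0,"ax":0,"ay":0,"az":0,"claw":-1}
    - {"tx":12,"ty":-34,"tz":0,"ax":0,"ay":0,"az":0,"claw":-1}
    - {"tx":12,"ty":-34,"tz":0,"ax":0,"ay":0,"az":0,"claw":-1}
    - {"tx":12,"ty":-34,"tz":0,"ax":0,"ay":0,"az":0,"claw":-1}
    - {"tx":10,"ty":-20,"tz":0,"ax":0,"ay":0,"az":0,"claw":-1}
    - {"tx":0,"ty":0,"tz":0,"ax":0,"ay":0,"az":0,"claw":-1}
    - {"tx":0,"ty":0,"tz":0,"ax":0,"ay":0,"az":0,"claw":-1}

```text
time_s: 2.65
tcp_pos: [0.4793, -0.0601, 0.2449]
eef_rot: [180.0, 0.1, -12.1]
contact_force: [0.2, -0.1, -0.6]
gripper_width: 0.0009
```

step_arm:
  increments:
    - {"tx":0,"ty":-4,"tz":-10,"ax":0,"ay":0,"az":0,"claw":-1}
    - {"tx":0,"ty":0,"tz":-20,"ax":0,"ay":0,"az":0,"claw":-1}
    - {"tx":0,"ty":0,"tz":-20,"ax":0,"ay":0,"az":0,"claw":-1}
    - {"tx":0,"ty":0,"tz":-20,"ax":0,"ay":0,"az":0,"claw":-1}
    - {"tx":0,"ty":0,"tz":-20,"ax":0,"ay":0,"az":0,"claw":-1}
    - {"tx":0,"ty":0,"tz":-20,"ax":0,"ay":0,"az":0,"claw":-1}
    - {"tx":0,"ty":0,"tz":-20,"ax":0,"ay":0,"az":0,"claw":-1}
    - {"tx":0,"ty":0,"tz":-20,"ax":0,"ay":0,"az":0,"claw":-1}
    - {"tx":0,"ty":0,"tz":-10,"ax":0,"ay":0,"az":0,"claw":-1}
    - {"tx":0,"ty":0,"tz":-8,"ax":0,"ay":0,"az":0,"claw":-1}
    - {"tx":0,"ty":0,"tz":0,"ax":0,"ay":0,"az":0,"claw":-1}
    - {"tx":0,"ty":0,"tz":0,"ax":0,"ay":0,"az":0,"claw":-1}

```text
time_s: 3.85
tcp_pos: [0.4797, -0.0637, 0.0778]
eef_rot: [-180.0, -0.0, -12.0]
contact_force: [-0.2, -0.4, -0.3]
gripper_width: 0.0005
```

```bash
python3 - <<'E'
from plant import r, optics
import cv2, numpy as np
a=optics.capture("scene")["image"][90:230,230:430]; b=optics.capture("side")["image"][170:310,200:400]
cv2.imwrite("pics/near.png",cv2.resize(np.hstack([a,b]),None,fx=2,fy=4,interpolation=cv2.INTER_CUBIC) if 0 else cv2.resize(np.vstack([a,b]),(600,600*280//200*0+600)))
s=r.get_state();print(s["tcp_pos"],s["contact_force"])
E
```

```text
[ 0.47986505 -0.06374587  0.07810713] [-0.71348839 -0.03330727  0.64999137]
```

View pics/near.png

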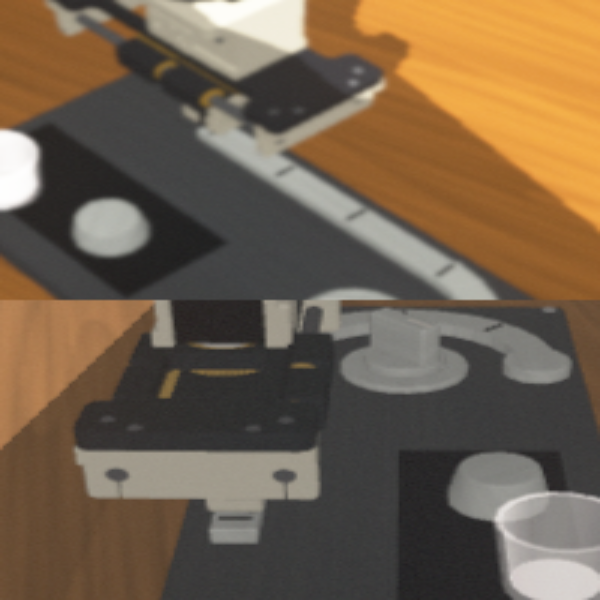

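The closed fingertips sit over the square end and its first cross line, clear of the cup and knob. Now a slow descent.

step_arm:
  increments:
    - {"tx":0,"ty":0,"tz":-4,"ax":0,"ay":0,"az":0,"claw":-1}
    - {"tx":0,"ty":0,"tz":-4,"ax":0,"ay":0,"az":0,"claw":-1}
    - {"tx":0,"ty":0,"tz":-3,"ax":0,"ay":0,"az":0,"claw":-1}
    - {"tx":0,"ty":0,"tz":-1,"ax":0,"ay":0,"az":0,"claw":-1}
    - {"tx":0,"ty":0,"tz":-1,"ax":0,"ay":0,"az":0,"claw":-1}
    - {"tx":0,"ty":0,"tz":-1,"ax":0,"ay":0,"az":0,"claw":-1}
    - {"tx":0,"ty":0,"tz":0,"ax":0,"ay":0,"az":0,"claw":-1}
    - {"tx":0,"ty":0,"tz":0,"ax":0,"ay":0,"az":0,"claw":-1}

```text
time_s: 4.75
tcp_pos: [0.4793, -0.064, 0.0634]
eef_rot: [180.0, 0.0, -12.0]
contact_force: [-1.1, -0.4, 0.9]
gripper_width: 0.0006
```

```bash
python3 - <<'E'
from plant import r, optics
import numpy as np
S=[]
for i in range(10):
    optics.capture("side"); s=r.get_state(); S.append(np.r_[s["tcp_pos"],s["contact_force"]])
print(np.mean(S,0).round(4),np.std(S,0).round(4))
E
```

```text
[ 0.4793 -0.0639  0.0634 -0.7274 -0.4829  0.9174] [0.     0.     0.     0.4497 0.3278 0.6802]
```

At z 0.0634 the force is about 0.9 N, which fits the spring with roughly 0.6 mm of press. I'll press another 2.5 mm.

step_arm:
  increments:
    - {"tx":0,"ty":0,"tz":-1,"ax":0,"ay":0,"az":0,"claw":-1}
    - {"tx":0,"ty":0,"tz":-1,"ax":0,"ay":0,"az":0,"claw":-1}
    - {"tx":0,"ty":0,"tz":-0.5,"ax":0,"ay":0,"az":0,"claw":-1}
    - {"tx":0,"ty":0,"tz":0,"ax":0,"ay":0,"az":0,"claw":-1}
    - {"tx":0,"ty":0,"tz":0,"ax":0,"ay":0,"az":0,"claw":-1}

```text
time_s: 5.75
tcp_pos: [0.4794, -0.0639, 0.0609]
eef_rot: [180.0, -0.0, -12.0]
contact_force: [-1.3, -0.5, 3.2]
gripper_width: 0.0001
```

```bash
python3 - <<'E'
from plant import r, optics
import numpy as np
S=[]
for i in range(10):
    optics.capture("side"); s=r.get_state(); S.append(np.r_[s["tcp_pos"],s["contact_force"]])
print(np.mean(S,0).round(4),np.std(S,0).round(4))
E
```

```text
[ 0.4794 -0.0639  0.0609 -0.7627 -0.7291  2.9123] [0.     0.     0.     0.5221 0.5509 0.5797]
```

About 3 mm pressed at 2.9 N. Next, the swipe along the straight run.

step_arm:
  increments:
    - {"tx":1,"ty":5,"tz":0,"ax":0,"ay":0,"az":0,"claw":-1}
    - {"tx":1.6,"ty":8,"tz":0,"ax":0,"ay":0,"az":0,"claw":-1}
    - {"tx":1.6,"ty":8,"tz":0,"ax":0,"ay":0,"az":0,"claw":-1}
    - {"tx":1.6,"ty":8,"tz":0,"ax":0,"ay":0,"az":0,"claw":-1}
    - {"tx":1.6,"ty":8,"tz":0,"ax":0,"ay":0,"az":0,"claw":-1}
    - {"tx":1.6,"ty":8,"tz":0,"ax":0,"ay":0,"az":0,"claw":-1}
    - {"tx":1.6,"ty":8,"tz":0,"ax":0,"ay":0,"az":0,"claw":-1}
    - {"tx":1.6,"ty":8,"tz":0,"ax":0,"ay":0,"az":0,"claw":-1}
    - {"tx":1.6,"ty":8,"tz":0,"ax":0,"ay":0,"az":0,"claw":-1}
    - {"tx":1.6,"ty":8,"tz":0,"ax":0,"ay":0,"az":0,"claw":-1}
    - {"tx":1.6,"ty":8,"tz":0,"ax":0,"ay":0,"az":0,"claw":-1}
    - {"tx":1.6,"ty":8,"tz":0,"ax":0,"ay":0,"az":0,"claw":-1}

```text
time_s: 7.45
tcp_pos: [0.498, 0.0297, 0.0608]
eef_rot: [180.0, 0.0, -12.0]
contact_force: [0.5, -2.4, 3.3]
gripper_width: 0.0005
```

step_arm:
  increments:
    - {"tx":1.6,"ty":8,"tz":0,"ax":0,"ay":0,"az":0,"claw":-1}
    - {"tx":1.6,"ty":8,"tz":0,"ax":0,"ay":0,"az":0,"claw":-1}
    - {"tx":1.6,"ty":8,"tz":0,"ax":0,"ay":0,"az":0,"claw":-1}
    - {"tx":1.6,"ty":8,"tz":0,"ax":0,"ay":0,"az":0,"claw":-1}
    - {"tx":1.6,"ty":8,"tz":0,"ax":0,"ay":0,"az":0,"claw":-1}
    - {"tx":1.6,"ty":8,"tz":0,"ax":0,"ay":0,"az":0,"claw":-1}
    - {"tx":1.6,"ty":8,"tz":0,"ax":0,"ay":0,"az":0,"claw":-1}
    - {"tx":1.6,"ty":8,"tz":0,"ax":0,"ay":0,"az":0,"claw":-1}
    - {"tx":1.6,"ty":8,"tz":0,"ax":0,"ay":0,"az":0,"claw":-1}
    - {"tx":1.6,"ty":8,"tz":0,"ax":0,"ay":0,"az":0,"claw":-1}
    - {"tx":1.6,"ty":8,"tz":0,"ax":0,"ay":0,"az":0,"claw":-1}
    - {"tx":0.8,"ty":4,"tz":0,"ax":0,"ay":0,"az":0,"claw":-1}

```text
time_s: 8.65
tcp_pos: [0.5166, 0.1219, 0.0609]
eef_rot: [-180.0, -0.0, -12.0]
contact_force: [-1.0, -2.0, 3.3]
gripper_width: 0.0007
```

```bash
python3 - <<'E'
from plant import r, optics
from h import *
c=optics.capture("scene"); cv2.imwrite("pics/mid.png",cv2.resize(c["image"][100:340,190:450],None,fx=2.5,fy=2.5))
s=r.get_state();p=s["tcp_pos"];print(p.round(4),s["contact_force"])
th=np.radians(-11.47);R=np.array([[np.cos(th),-np.sin(th)],[np.sin(th),np.cos(th)]])
t=np.array([.5675,.0201])
a=np.radians(np.r_[0:181:7.5]); W=np.c_[-.07*np.cos(a),.09+.07*np.sin(a)]@R.T+t
print("loc",R.T@(p[:2]-t)); W[0]=p[:2]
print((np.diff(W,axis=0)*1e3).round(1).tolist()); print(W[[6,12,18,24]].round(4))
E
```

```text
[0.5167 0.1222 0.0609] [-1.26528212  2.2751679   2.82419646]
loc [-0.07009261  0.08999631]
[[2.5, 8.8], [3.5, 8.4], [4.6, 7.9], [5.6, 7.2], [6.5, 6.4], [7.3, 5.5], [7.9, 4.5], [8.5, 3.5], [8.9, 2.3], [9.1, 1.2], [9.2, -0.0], [9.1, -1.2], [8.8, -2.4], [8.4, -3.5], [7.9, -4.6], [7.2, -5.6], [6.4, -6.5], [5.5, -7.3], [4.5, -7.9], [3.5, -8.5], [2.3, -8.9], [1.2, -9.1], [-0.0, -9.2], [-1.2, -9.1]]
[[0.5467 0.1667]
 [0.5993 0.1769]
 [0.6437 0.147 ]
 [0.654  0.0944]]
```

View pics/mid.png

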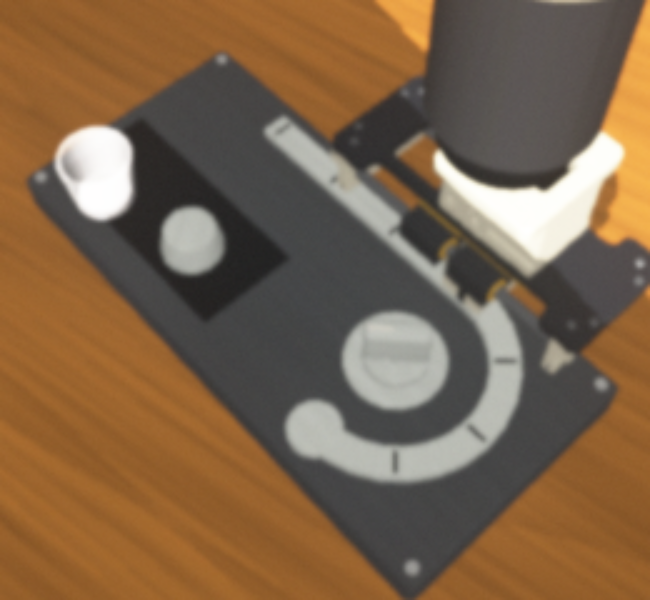

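The tool is on the bar at mark3. Dial, cup and knob haven't moved. Now the curve.

step_arm:
  increments:
    - {"tx":2.5,"ty":8.8,"tz":0,"ax":0,"ay":0,"az":0,"claw":-1}
    - {"tx":3.5,"ty":8.4,"tz":0,"ax":0,"ay":0,"az":0,"claw":-1}
    - {"tx":4.6,"ty":7.9,"tz":0,"ax":0,"ay":0,"az":0,"claw":-1}
    - {"tx":5.6,"ty":7.2,"tz":0,"ax":0,"ay":0,"az":0,"claw":-1}
    - {"tx":6.5,"ty":6.4,"tz":0,"ax":0,"ay":0,"az":0,"claw":-1}
    - {"tx":7.3,"ty":5.5,"tz":0,"ax":0,"ay":0,"az":0,"claw":-1}
    - {"tx":7.9,"ty":4.5,"tz":0,"ax":0,"ay":0,"az":0,"claw":-1}
    - {"tx":8.5,"ty":3.5,"tz":0,"ax":0,"ay":0,"az":0,"claw":-1}
    - {"tx":8.9,"ty":2.3,"tz":0,"ax":0,"ay":0,"az":0,"claw":-1}
    - {"tx":9.1,"ty":1.2,"tz":0,"ax":0,"ay":0,"az":0,"claw":-1}
    - {"tx":9.2,"ty":0,"tz":0,"ax":0,"ay":0,"az":0,"claw":-1}
    - {"tx":9.1,"ty":-1.2,"tz":0,"ax":0,"ay":0,"az":0,"claw":-1}

```text
time_s: 9.9
tcp_pos: [0.6, 0.1757, 0.0609]
eef_rot: [-180.0, -0.0, -12.0]
contact_force: [-3.9, 0.3, 3.2]
gripper_width: 0.0005
```

step_arm:
  increments:
    - {"tx":8.6,"ty":-1.6,"tz":0,"ax":0,"ay":0,"az":0,"claw":-1}
    - {"tx":8.2,"ty":-3.2,"tz":0,"ax":0,"ay":0,"az":0,"claw":-1}
    - {"tx":7.9,"ty":-4.6,"tz":0,"ax":0,"ay":0,"az":0,"claw":-1}
    - {"tx":7.2,"ty":-5.6,"tz":0,"ax":0,"ay":0,"az":0,"claw":-1}
    - {"tx":6.4,"ty":-6.5,"tz":0,"ax":0,"ay":0,"az":0,"claw":-1}
    - {"tx":5.5,"ty":-7.3,"tz":0,"ax":0,"ay":0,"az":0,"claw":-1}
    - {"tx":4.5,"ty":-7.9,"tz":0,"ax":0,"ay":0,"az":0,"claw":-1}
    - {"tx":3.5,"ty":-8.5,"tz":0,"ax":0,"ay":0,"az":0,"claw":-1}
    - {"tx":2.3,"ty":-8.9,"tz":0,"ax":0,"ay":0,"az":0,"claw":-1}
    - {"tx":1.2,"ty":-9.1,"tz":0,"ax":0,"ay":0,"az":0,"claw":-1}
    - {"tx":0,"ty":-9.2,"tz":0,"ax":0,"ay":0,"az":0,"claw":-1}
    - {"tx":-1.2,"ty":-9.1,"tz":0,"ax":0,"ay":0,"az":0,"claw":-1}

```text
time_s: 11.1
tcp_pos: [0.6533, 0.0933, 0.061]
eef_rot: [-180.0, -0.0, -12.0]
contact_force: [0.6, 2.6, 2.9]
gripper_width: 0.0007
```

```bash
python3 - <<'E'
from plant import r, optics
import numpy as np, cv2
S=[]
for i in range(8):
    c=optics.capture("scene" if i%2 else "side"); s=r.get_state(); S.append(np.r_[s["tcp_pos"],s["contact_force"]])
    if i>5: cv2.imwrite(f"pics/end{i%2}.png",c["image"])
print(np.mean(S,0).round(4),np.std(S,0).round(4),s["time_s"])
a=cv2.imread("pics/end1.png")[110:340,190:450];b=cv2.imread("pics/end0.png")[140:370,220:480]
cv2.imwrite("pics/end.png",cv2.resize(np.hstack([a,b]),(800,354)))
E
```

```text
[ 0.6528  0.0932  0.0609  0.5499 -1.6943  2.8365] [0.000e+00 7.000e-04 1.000e-04 6.721e-01 5.113e-01 6.520e-01] 11.5
```

View pics/end.png

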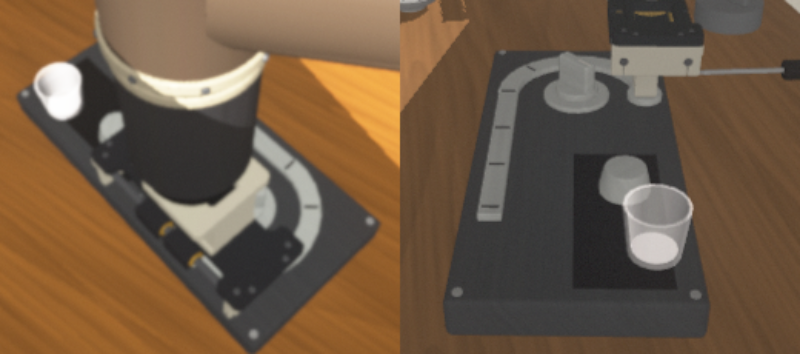

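The fingers rest on the round pad, pressing with 2.8 N at z 0.0609. The dial, cup and knob are where they started, so I'll hand the job in.

```bash
python3 -c "
from plant import r
print(r.close_job())"
```

```text
the job is handed in; nothing more can be done
None
```

I swiped the closed fingertips along the whole bar in one stroke, from the square end through all the marks to the round pad. The job was handed in with them still resting there; handing in gave no verdict.

- **Press:** the height stayed at about 0.061 m at every reading along the way, which is about 3 mm of press. The force was about 3 N (2.8–3.3 N). That is well short of the stop at 7 mm and the 12 N limit.
- **End position:** the fingertips stopped about 1.7 mm from the estimated centre of the pad, at 11.5 s on the robot's clock.
- **Other objects:** the side picture at the end showed the dial, cup and spare knob where they started. I judged this by eye and did not measure it.
- **Disagreement:** the scene and side cameras differed by about 3 mm on where the bar is. One mark in the side view was about 6 mm off, so I relied mainly on the scene view. Both are well inside the 15 mm tolerance.

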